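# Used sample vials into the autoclave pot

### The arm

A 6-joint arm with a two-finger parallel gripper is mounted at the origin on the work surface. World frame = base frame: x ahead of the robot, y to its left, z up, the work surface at z = 0. Lengths are in m, angles in rad, forces in N, time in s.
With the tool pointing down it reaches from about 0.375 to 0.75 m from the base axis. Payload 9 kg.
Tool frame: the origin (TCP) lies at the very end of the fingers, on their centre line; the grasp point (between the pads) lies 19 mm behind it; z points along the fingers, y is the line along which they close (so a half turn about z gives the same grasp; the last joint's range is limited). The gripper opens to 85 mm and grips with 20 to 120 N. Pads are 22 mm wide; open, the fingers measure 114 mm over their backs; the gripper's body (76 mm by 85 mm) begins 54 mm behind the grasp point. The pads swing forward as they close: fully open they stand 13 mm farther back than shut.
Start: joints at [-1.402, 0.104, 0.097, 1.564, 0, 1.353], TCP at [0.226, -0.556, 0.231] pointing down, gripper open.
Joint ranges: [-2.99, 2.99], [-0.84, 1.86], [-1.1, 1.16], [-1.84, 2.11], [-1.51, 1.56], [-3.14, 3.14]. Speed limits (rad/s): [2.22, 2.22, 2.57, 3.14, 3.14, 3.14].

### API

Orientations are given as a unit quaternion [w, x, y, z].
In Python, from plant import env gives the robot as it stands.
- The arm moves only by the tool move_tool, called by a JSON object that holds its "op" and its "data". Schema: {"type":"object","properties":{"ticks":{"type":"array","items":{"type":"array","items":{"type":"number"},"minItems":7,"maxItems":7},"minItems":1,"maxItems":8},"force":{"type":"number"},"only":{"type":"string"},"quiet":{"type":"boolean"},"lines":{"type":"string"}},"required":["ticks"],"additionalProperties":false}. ticks is a list of rows, 1 to 8 of them, each of 7 numbers: dx, dy, dz in a scale on which 1.0 is 1 m, then a rotation vector rx, ry, rz in a scale on which 1.0 is 120 degrees, then the finger opening in m; each row is the pose to reach, as a shift and turn from the pose commanded when the call began, along the tool's axes at that moment; what a row does not reach only later rows make up. A row lasts 1/8 s, in which the tool goes at most 0.0625 m and 0.188 rad, less where a joint would pass 70% of its speed; a pose out of reach is approached as far as the arm can. The fingers move at their own pace and stop on an object; force is the grip in N (left out, the last holds). Time passes only in rows, so rows that do not move let the fingers close. The tool returns the time, the measured TCP pose, the force, the opening and the grip force at its end. only (a regular expression) keeps the lines of the reply that match it, lines (a string "A,B") keeps lines A to B, and quiet returns only ok. Shift and turn numbers lie between -1 and 1, and a call with a number outside is refused. Input that does not fit is refused with a message, and nothing moves.
- env.sense(): the state, without advancing time (a new reading comes with each control period).
- env.snapshot(name): name is "scene" or "top" or "wrist"; returns a dict with "image" (420x560x3 uint8, red, green, blue), "mtx" (3x3 intrinsics, pixels), "k1" (the pictures are not rectified: a ray, as slopes to the right and down, at radius r is drawn at 1 + k1 r^2 times it, then the intrinsics apply), "pose" (4x4, takes a point from camera to world coordinates). Camera axes: x right, y down, z forward; pixel columns grow to the right and rows downward; lengths in m; the calibration is good to about 2 mm. A picture is of the moment at which its call begins. There is no depth.
- env.sign_off(): hands the job in; it is judged then, once.
The state is a dict: "clock": time; "joint_pos": joint angles; "joint_velocities": joint speeds; "joint_efforts": joint torques, N m; "ee_pos": TCP position; "orientation": TCP orientation; "force": force on the tool from outside, world axes, zero at the start; "moment": the same for the moment, N m; "finger_gap": finger opening in m; "grip_force": force on a finger pad.
Only numpy, scipy, OpenCV 4.12 (cv2) and the standard library are available. Lean on these libraries where they do the work, as an engineer would, in place of code of your own. Each camera call takes 0.05 s, during which the arm holds its last target. There are 200 camera calls.

### The job

Drop both used sample vials, the two with red caps, into the open steel pot so that it can go to the autoclave. Leave the clean blue-capped vial standing where it is, and leave the pot standing upright.

Things in the scene. Friction and masses are not known exactly. Their poses are not given: they have to be found in the camera images.
- used_vial_a: A used sample vial: white plastic cylinder 28 mm in diameter with a domed red cap 31 mm in diameter and 14 mm tall on top; 50 mm tall in all, about 30 g, loose, standing upright on the table. Origin at its centre, 25 mm above its underside; z along its axis towards the cap.
- used_vial_b: The second used sample vial, the same in every way: white, red cap, 50 mm tall, loose, standing upright. Origin at its centre, 25 mm above its underside; z along its axis towards the cap.
- clean_vial: A clean sample vial of the same shape and size, but with a blue cap; loose, standing upright. It is to stay where it is. Origin at its centre, 25 mm above its underside; z towards the cap. Beyond the vials, 0.7 m or more from the robot, stand an air sampler (127 mm tall) and a low sieve ring.
- pot: Open straight-sided round pot of bare steel, without handles or lid: 130 mm outer diameter, 122 mm inner diameter, 110 mm tall, floor 5 mm thick, about 0.7 kg, loose, standing on the table to the left or to the right of the vials. Origin at the centre of its underside, z up. The green basket full of dishes on the other side is not it.

How it is judged:
By the outcome, as a careful person would: the job done as asked, in the order asked, and still so for the second after the job is handed in, with the robot touching nothing.
It also fails if it takes over 54 s, if anything falls off the work surface, if the arm or the gripper's body presses on something with over 40 N, if the wrist force passes 120 N, or if a joint passes its speed limit or range.

## Working session

There is one attempt and no reset: what is moved stays moved. The work goes in short steps, Python scripts to look and compute and a tool call to move; the robot and the scene stay as the last step left them, time stands still between calls to the robot, and variables do not carry over. Pictures are saved under pics/ and viewed, at most 10 in all, crops included, and the job is handed in when it is done.

```bash
ls; mkdir -p pics; python3 - <<'E'
from plant import env
import cv2
for n in("scene","top"):
    s=env.snapshot(n); cv2.imwrite(f"pics/{n}0.png",s["image"][:,:,::-1]); print(n,s["k1"],s["mtx"].tolist(),s["pose"].round(3).tolist())
s=env.sense();print(s["clock"],s["ee_pos"],s["orientation"],s["finger_gap"])
E
```

```text
pics
plant.py
scene 0.021674569412781373 [[391.15311976127913, 0.0, 285.05956846150497], [0.0, 391.15311976127913, 210.72441944248249], [0.0, 0.0, 1.0]] [[0.244, 0.726, -0.643, 1.033], [0.97, -0.191, 0.152, -0.102], [-0.012, -0.661, -0.751, 0.605], [0.0, 0.0, 0.0, 1.0]]
top -0.05082353040274561 [[455.63313488295876, 0.0, 277.17073142752247], [0.0, 455.63313488295876, 203.48937122110772], [0.0, 0.0, 1.0]] [[-0.026, -0.993, 0.117, 0.445], [-1.0, 0.024, -0.017, 0.009], [0.014, -0.117, -0.993, 0.967], [0.0, 0.0, 0.0, 1.0]]
0.1 [ 0.22631132 -0.55536183  0.23059929] [-6.00340248e-04  9.81354356e-01  1.92206315e-01  3.04686561e-05] 0.08553258798900143
```

View pics/top0.png

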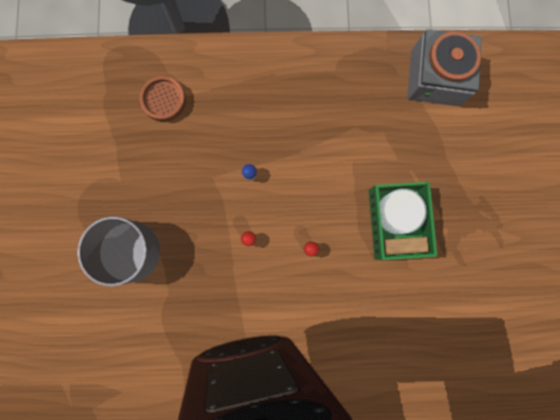

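View pics/scene0.png

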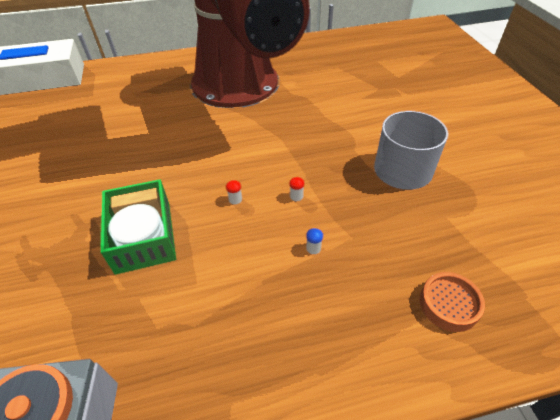

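The top view shows red caps at (249,238) and (312,249), the blue cap at (249,172), and the pot rim centred near (113,251). The scene view agrees, with red caps at (297,184) and (234,187), blue at (314,236), and the pot at (412,135).

```bash
cat > h.py <<'E'
import numpy as np, cv2
from scipy.spatial.transform import Rotation as R
def ray(s,uv):
    K=s["mtx"]; d=((uv[0]-K[0,2])/K[0,0],(uv[1]-K[1,2])/K[1,1]); d=np.array(d); p=d.copy()
    for _ in range(20): p=d/(1+s["k1"]*(p@p))
    T=s["pose"]; return T[:3,3],T[:3,:3]@np.r_[p,1]
def plane(s,uv,z):
    o,d=ray(s,uv); return o+d*(z-o[2])/d[2]
def tri(a,ua,b,ub):
    o,d=ray(a,ua);p,e=ray(b,ub); t=np.linalg.lstsq(np.c_[d,-e],p-o,rcond=None)[0]
    A,B=o+d*t[0],p+e*t[1]; return (A+B)/2,np.linalg.norm(A-B)
def caps(im,col):
    h=cv2.cvtColor(im,cv2.COLOR_RGB2HSV)
    m=cv2.inRange(h,(0,200,90),(5,255,255))|cv2.inRange(h,(174,200,90),(180,255,255)) if col=="r" else cv2.inRange(h,(105,170,60),(130,255,255))
    n,l,st,c=cv2.connectedComponentsWithStats(m)
    return [(c[i].round(1).tolist(),int(st[i,4])) for i in range(1,n) if st[i,4]>60]
def tool(s,tgt):  # world target -> tool-axis shift
    w=s["orientation"]; return R.from_quat([w[1],w[2],w[3],w[0]]).inv().apply(np.array(tgt)-s["ee_pos"])
E
python3 - <<'E'
from h import *; from plant import env
a=env.snapshot("top");b=env.snapshot("scene")
for c in "rb":
    A=caps(a["image"],c);B=caps(b["image"],c);print(c,A,B)
    for x in A:
        print("top",plane(a,x[0],.043).round(4),[(t[0].round(4),t[1].round(4)) for y in B for t in [tri(a,x[0],b,y[0])]])
    for y in B: print("scene",plane(b,y[0],.042).round(4))
for uv in[(79,251),(147,251),(113,218),(113,285)]: print(plane(a,uv,.11).round(3))
for uv in[(380,135),(446,135),(413,115),(413,158)]: print(plane(b,uv,.11).round(3))
s=env.sense();w=s["orientation"];print(R.from_quat([w[1],w[2],w[3],w[0]]).as_matrix().round(3))
E
```

```text
r [] [([296.5, 182.9], 129), ([233.0, 186.2], 129)]
scene [0.483  0.0533 0.042 ]
scene [ 0.4592 -0.074   0.042 ]
b [] [([23.0, 51.9], 389), ([314.5, 235.3], 151)]
scene [-0.2578 -0.5883  0.042 ]
scene [0.6217 0.0494 0.042 ]
[0.465 0.368 0.11 ]
[0.462 0.24  0.11 ]
[0.526 0.305 0.11 ]
[0.401 0.303 0.11 ]
[0.46  0.233 0.11 ]
[0.495 0.36  0.11 ]
[0.415 0.327 0.11 ]
[0.541 0.265 0.11 ]
[[ 0.926  0.377 -0.   ]
 [ 0.377 -0.926  0.001]
 [ 0.    -0.001 -1.   ]]
```

```bash
sed -i 's/(0,200,90),(5,/(0,190,90),(6,/; s/st\[i,4\]>60/st[i,4]>50/' h.py; python3 - <<'E'
from h import *; from plant import env
a=env.snapshot("top");b=env.snapshot("scene"); im=cv2.cvtColor(a["image"],cv2.COLOR_RGB2HSV)
for u,v in[(249,238),(312,249),(249,172)]:
    print(im[v,u]); 
    p=im[v-15:v+16,u-15:u+16].astype(int); m=(p[...,1]>150)&(((p[...,0]<5)|(p[...,0]>172)) if v>200 else (p[...,0]>100)&(p[...,0]<135))
    y,x=np.nonzero(m); c=(u-15+(x.min()+x.max())/2,v-15+(y.min()+y.max())/2); print(m.sum(),x.ptp() if hasattr(x,'ptp') else np.ptp(x),np.ptp(y),c,plane(a,c,.041).round(4))
    for q in [(296.5,182.9),(233,186.2),(314.5,235.3)]:
        t=tri(a,c,b,q); 
        if t[1]<.02: print(t[0].round(4),t[1].round(4))
s=env.sense()
for t in[(.459,-.074,.231),(.459,-.074,.12)]: print(tool(s,t).round(4))
E
```

```text
[  1 193 188]
146 13 13 (np.float64(247.5), np.float64(238.5)) [0.4839 0.0546 0.041 ]
[0.4837 0.0538 0.0426] 0.0014
[  1 191 194]
157 14 13 (np.float64(311.0), np.float64(248.5)) [ 0.4605 -0.0735  0.041 ]
[ 0.4604 -0.0737  0.0431] 0.0007
[112 165 147]
106 11 12 (np.float64(248.5), np.float64(171.0)) [0.6228 0.05   0.041 ]
[0.6223 0.0495 0.0428] 0.0008
[ 3.971e-01 -3.582e-01  2.000e-04]
[ 0.3971 -0.3582  0.1112]
```

Careful with the scale: turns go in shares of 120 degrees. That gives: -0.6 rad / 2.0944 = -0.2865.

{"op": "move_tool", "data": {"ticks": [[0.05, -0.045, 0, 0, 0, -0.0477, 0.085], [0.1, -0.09, 0, 0, 0, -0.0955, 0.085], [0.15, -0.134, 0, 0, 0, -0.1432, 0.085], [0.2, -0.179, 0, 0, 0, -0.191, 0.085], [0.25, -0.224, 0, 0, 0, -0.2387, 0.085], [0.3, -0.27, 0, 0, 0, -0.2865, 0.085], [0.35, -0.314, 0, 0, 0, -0.2865, 0.085], [0.398, -0.358, 0, 0, 0, -0.2865, 0.085]], "force": 40}}

```text
clock: 1.3
ee_pos: [0.4453, -0.104, 0.2315]
orientation: [0.001, 0.881, 0.474, 0.0]
force: [0.6, -1.4, -0.6]
finger_gap: 0.085
grip_force: 0.0
```

```bash
python3 - <<'E'
from h import *; from plant import env
s=env.sense();print(s["joint_pos"],s["ee_pos"]);print(tool(s,(.4603,-.0737,.09)).round(4))
a=env.snapshot("wrist");cv2.imwrite("pics/w1.png",a["image"][:,:,::-1])
for c in "rb":
  for x in caps(a["image"],c): print(c,x,plane(a,x[0],.043).round(4))
E
```

```text
[-5.16750126e-01 -3.36197157e-01 -3.11616747e-01  1.59427164e+00
 -1.28265151e-04  1.63824065e+00] [ 0.44525284 -0.10399842  0.23154452]
[ 0.0336 -0.0043  0.1415]
r ([215.7, 17.7], 734) [0.4856 0.0581 0.043 ]
r ([271.1, 149.0], 591) [ 0.4616 -0.0701  0.043 ]
```

View pics/w1.png

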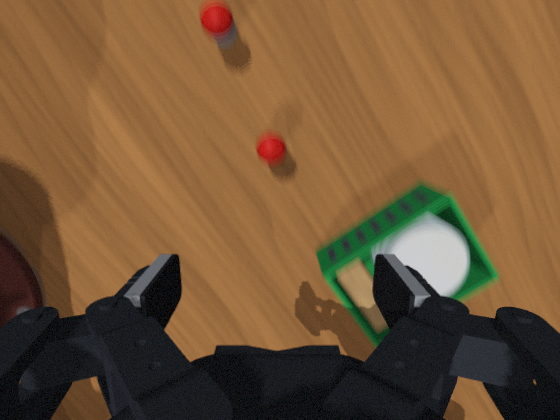

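The wrist picture shows the red cap of the nearer vial at (271,149) and the other at (216,18). The arm was still moving, so I let it settle and measure again.

{"op": "move_tool", "data": {"ticks": [[0, 0, 0, 0, 0, 0, 0.085], [0, 0, 0, 0, 0, 0, 0.085], [0, 0, 0, 0, 0, 0, 0.085]]}}

```text
clock: 1.72
ee_pos: [0.4443, -0.1071, 0.2312]
orientation: [0.0, 0.881, 0.473, -0.0]
force: [0.3, -0.1, 0.1]
finger_gap: 0.0851
grip_force: 0.0
```

```bash
cat > m.py <<'E'
from h import *; from plant import env
import sys
s=env.sense();print(s["clock"],s["joint_pos"].round(3),s["ee_pos"].round(4),s["finger_gap"],s["grip_force"])
a=env.snapshot("wrist")
for c in "rb":
  for x in caps(a["image"],c): print(c,x,plane(a,x[0],.043).round(4))
if len(sys.argv)>3: print("shift",tool(s,[float(v) for v in sys.argv[1:4]]).round(4))
E
python3 m.py .4605 -.073 .006
```

```text
1.725 [-0.524 -0.336 -0.312  1.595 -0.     1.633] [ 0.4443 -0.1071  0.2312] 0.0850568279843644 0.0
r ([215.7, 20.4], 922) [0.4834 0.053  0.043 ]
r ([271.0, 150.1], 658) [ 0.4598 -0.074   0.043 ]
shift [ 0.0375 -0.0054  0.2252]
```

{"op": "move_tool", "data": {"ticks": [[0.037, -0.005, 0.03, 0, 0, 0, 0.085], [0.037, -0.005, 0.07, 0, 0, 0, 0.085], [0.037, -0.005, 0.12, 0, 0, 0, 0.085], [0.037, -0.005, 0.16, 0, 0, 0, 0.085], [0.037, -0.005, 0.2, 0, 0, 0, 0.085], [0.037, -0.005, 0.224, 0, 0, 0, 0.085], [0.037, -0.005, 0.224, 0, 0, 0, 0.085], [0.037, -0.005, 0.224, 0, 0, 0, 0.06]], "force": 40}}

```text
clock: 2.78
ee_pos: [0.4614, -0.0731, 0.0085]
orientation: [0.001, 0.881, 0.473, 0.0]
force: [0.7, 0.5, -0.4]
finger_gap: 0.0693
grip_force: 0.0
```

{"op": "move_tool", "data": {"ticks": [[0, 0, 0, 0, 0, 0, 0.015], [0, 0, 0, 0, 0, 0, 0.015], [0, 0, 0, 0, 0, 0, 0.015], [0, 0, 0, 0, 0, 0, 0.015], [0, 0, 0, 0, 0, 0, 0.015], [0, 0, 0, 0, 0, 0, 0.015]], "force": 40}}

```text
clock: 3.52
ee_pos: [0.4615, -0.0725, 0.0083]
orientation: [0.001, 0.881, 0.474, 0.0]
force: [-1.8, 0.0, 6.1]
finger_gap: 0.0291
grip_force: 38.9
```

{"op": "move_tool", "data": {"ticks": [[0, 0, -0.03, 0, 0, 0, 0.015], [0, 0, -0.08, 0, 0, 0, 0.015], [0, 0, -0.14, 0, 0, 0, 0.015], [0, 0, -0.2, 0, 0, 0, 0.015], [0, 0, -0.2, 0, 0, 0, 0.015], [0, 0, -0.2, 0, 0, 0, 0.015]]}}

```text
clock: 4.28
ee_pos: [0.4609, -0.0722, 0.2071]
orientation: [0.0, 0.881, 0.474, 0.0]
force: [-0.8, 0.5, -1.5]
finger_gap: 0.0292
grip_force: 39.5
```

```bash
python3 - <<'E'
from h import *; from plant import env
s=env.sense(); print(s["finger_gap"],s["joint_pos"].round(2),tool(s,(.466,.302,.21)).round(4))
a=env.snapshot("scene");b=env.snapshot("top")
print(caps(a["image"],"r"),caps(a["image"],"b"))
cv2.imwrite("pics/s2.png",np.hstack([cv2.resize(a["image"][60:260,180:480],None,fx=1.33,fy=2)[:,:,::-1],cv2.resize(b["image"][180:320,50:350],(400,400))[:,:,::-1]]))
E
```

```text
0.029230680124487953 [-0.44 -0.31 -0.34  1.55 -0.    1.72] [ 0.315  -0.2021 -0.0029]
[([224.7, 100.2], 72), ([296.6, 182.6], 136)] [([23.0, 51.9], 390), ([314.6, 235.3], 147)]
```

View pics/s2.png

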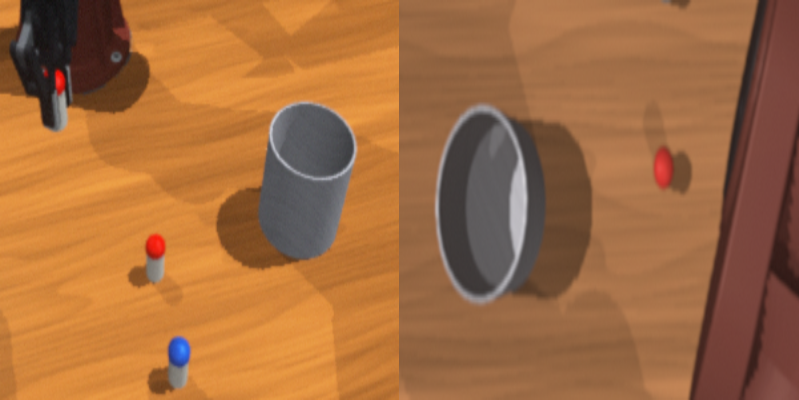

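The vial is held with the arm clear of everything. The pot rim centre is about (111.5,251) in top, which is world (0.464,0.305). Next I carry the vial across.

{"op": "move_tool", "data": {"ticks": [[0.04, -0.026, 0, 0, 0, 0, 0.015], [0.085, -0.055, 0, 0, 0, 0, 0.015], [0.13, -0.085, 0, 0, 0, 0, 0.015], [0.18, -0.117, 0, 0, 0, 0, 0.015], [0.23, -0.15, 0, 0, 0, 0, 0.015], [0.27, -0.176, 0, 0, 0, 0, 0.015], [0.31, -0.202, 0, 0, 0, 0, 0.015], [0.33, -0.215, 0, 0, 0, 0, 0.015]]}}

```text
clock: 5.38
ee_pos: [0.4621, 0.3235, 0.2053]
orientation: [-0.0, 0.88, 0.475, -0.001]
force: [0.1, -0.8, -1.2]
finger_gap: 0.0288
grip_force: 39.5
```

{"op": "move_tool", "data": {"ticks": [[0, 0, 0, 0, 0, 0, 0.015], [0, 0, 0, 0, 0, 0, 0.015], [0, 0, 0, 0, 0, 0, 0.015]]}}

```text
clock: 5.75
ee_pos: [0.4635, 0.3207, 0.207]
orientation: [0.0, 0.881, 0.473, -0.0]
force: [1.1, -0.5, -0.5]
finger_gap: 0.0292
grip_force: 39.5
```

```bash
python3 - <<'E'
from h import *; from plant import env
s=env.sense(); print(s["joint_pos"].round(2),tool(s,(.464,.322,.06)).round(4))
a=env.snapshot("wrist");cv2.imwrite("pics/w3.png",a["image"][:,:,::-1])
E
```

```text
[ 0.37 -0.01 -0.06  1.52 -0.    2.53] [ 0.0015 -0.0003  0.147 ]
```

View pics/w3.png

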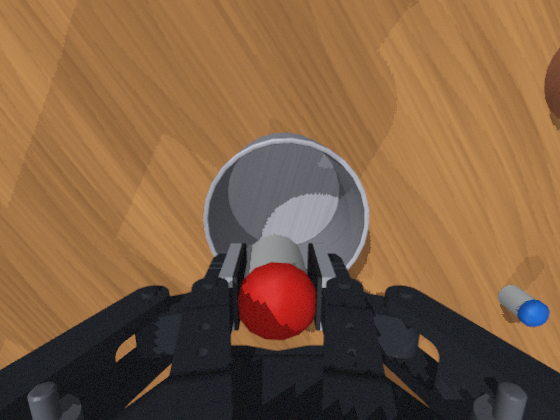

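The wrist picture shows the vial held, cap at (278,300), with the pot rim around (286,220). I'll check the pot centre from that.

```bash
python3 - <<'E'
from h import *; from plant import env
a=env.snapshot("wrist")
L,Rr,T=[plane(a,p,.11) for p in((205,215),(369,215),(284,139))]
q=np.array([L,Rr,T])[:,:2]
c=np.linalg.solve(2*(q[1:]-q[0]),(q[1:]**2).sum(1)-(q[0]**2).sum()); print(c,np.linalg.norm(q-c,axis=1))
E
```

```text
[0.46414763 0.30636309] [0.06404891 0.06404891 0.06404891]
```

{"op": "move_tool", "data": {"ticks": [[0, 0, 0.04, 0, 0, 0, 0.015], [0, 0, 0.08, 0, 0, 0, 0.015], [0, 0, 0.115, 0, 0, 0, 0.015], [0, 0, 0.14, 0, 0, 0, 0.015], [0, 0, 0.145, 0, 0, 0, 0.015], [0, 0, 0.145, 0, 0, 0, 0.015], [0, 0, 0.145, 0, 0, 0, 0.015]]}}

```text
clock: 6.72
ee_pos: [0.4644, 0.3219, 0.0638]
orientation: [0.0, 0.881, 0.474, 0.001]
force: [-0.1, -0.4, 0.2]
finger_gap: 0.0291
grip_force: 39.5
```

{"op": "move_tool", "data": {"ticks": [[0, 0, 0, 0, 0, 0, 0.05], [0, 0, 0, 0, 0, 0, 0.05], [0, 0, 0, 0, 0, 0, 0.05], [0, 0, 0, 0, 0, 0, 0.05], [0, 0, -0.05, 0, 0, 0, 0.05], [0, 0, -0.1, 0, 0, 0, 0.05], [0, 0, -0.145, 0, 0, 0, 0.05], [0, 0, -0.145, 0, 0, 0, 0.05]]}}

```text
clock: 7.72
ee_pos: [0.4649, 0.3224, 0.2112]
orientation: [0.0, 0.881, 0.474, 0.003]
force: [0.7, 0.2, 0.6]
finger_gap: 0.0502
grip_force: 0.0
```

```bash
python3 - <<'E'
from h import *; from plant import env
s=env.sense(); print(tool(s,(.4836,.0535,.207)).round(4))
a=env.snapshot("wrist");cv2.imwrite("pics/w4.png",a["image"][:,:,::-1])
E
```

```text
[-0.2141  0.1638  0.0037]
```

View pics/w4.png

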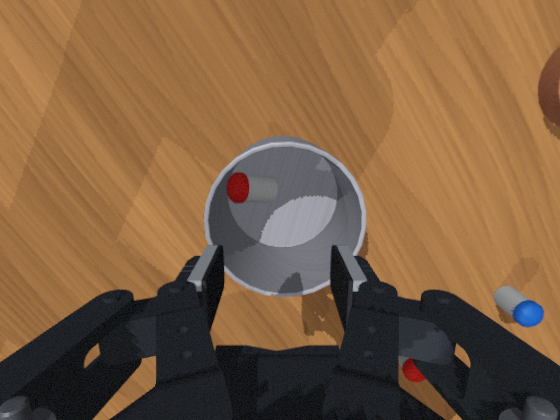

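The vial lies in the pot with its cap at (238,187), and the pot is standing. Now I go for vial A.

{"op": "move_tool", "data": {"ticks": [[-0.045, 0.034, 0, 0, 0, 0, 0.085], [-0.09, 0.069, 0, 0, 0, 0, 0.085], [-0.135, 0.103, 0, 0, 0, 0, 0.085], [-0.18, 0.138, 0, 0, 0, 0, 0.085], [-0.2135, 0.164, 0, 0, 0, 0, 0.085], [-0.2135, 0.164, 0, 0, 0, 0, 0.085], [-0.2135, 0.164, 0, 0, 0, 0, 0.085], [-0.2135, 0.164, 0, 0, 0, 0, 0.085]]}}

```text
clock: 8.78
ee_pos: [0.4822, 0.0541, 0.2067]
orientation: [-0.0, 0.88, 0.474, -0.0]
force: [-0.3, 0.3, -0.7]
finger_gap: 0.0849
grip_force: 0.0
```

```bash
python3 - <<'E'
from h import *; from plant import env
s=env.sense(); print(tool(s,(.4837,.0535,.0065)).round(4))
a=env.snapshot("top");b=env.snapshot("scene");print(caps(b["image"],"r"),caps(b["image"],"b"))
E
```

```text
[0.0004 0.0018 0.2002]
[([296.6, 182.7], 135)] [([23.0, 51.9], 388), ([314.5, 235.1], 150)]
```

{"op": "move_tool", "data": {"ticks": [[0, 0.001, 0.04, 0, 0, 0, 0.085], [0, 0.001, 0.08, 0, 0, 0, 0.085], [0, 0.001, 0.125, 0, 0, 0, 0.085], [0, 0.001, 0.165, 0, 0, 0, 0.085], [0, 0.001, 0.19, 0, 0, 0, 0.085], [0, 0.001, 0.199, 0, 0, 0, 0.085], [0, 0.001, 0.199, 0, 0, 0, 0.085], [0, 0.001, 0.199, 0, 0, 0, 0.085]], "force": 40}}

```text
clock: 9.88
ee_pos: [0.4844, 0.0525, 0.0096]
orientation: [0.001, 0.881, 0.474, 0.001]
force: [0.3, 0.9, -0.4]
finger_gap: 0.0857
grip_force: 0.0
```

{"op": "move_tool", "data": {"ticks": [[0, 0, 0, 0, 0, 0, 0.015], [0, 0, 0, 0, 0, 0, 0.015], [0, 0, 0, 0, 0, 0, 0.015], [0, 0, 0, 0, 0, 0, 0.015], [0, 0, 0, 0, 0, 0, 0.015], [0, 0, 0, 0, 0, 0, 0.015], [0, 0, 0, 0, 0, 0, 0.015]], "force": 40}}

```text
clock: 10.75
ee_pos: [0.4836, 0.0525, 0.0086]
orientation: [0.0, 0.881, 0.474, 0.0]
force: [-0.8, 0.5, 5.4]
finger_gap: 0.0289
grip_force: 39.3
```

{"op": "move_tool", "data": {"ticks": [[0, 0, -0.03, 0, 0, 0, 0.015], [0, 0, -0.08, 0, 0, 0, 0.015], [0, 0, -0.14, 0, 0, 0, 0.015], [0, 0, -0.2, 0, 0, 0, 0.015], [0, 0, -0.2, 0, 0, 0, 0.015], [0, 0, -0.2, 0, 0, 0, 0.015]]}}

```text
clock: 11.5
ee_pos: [0.4833, 0.0525, 0.2076]
orientation: [-0.0, 0.881, 0.474, -0.0]
force: [0.2, 0.3, -0.4]
finger_gap: 0.0288
grip_force: 39.5
```

{"op": "move_tool", "data": {"ticks": [[0.04, -0.031, 0, 0, 0, 0, 0.015], [0.085, -0.066, 0, 0, 0, 0, 0.015], [0.13, -0.102, 0, 0, 0, 0, 0.015], [0.17, -0.133, 0, 0, 0, 0, 0.015], [0.195, -0.153, 0, 0, 0, 0, 0.015], [0.195, -0.153, 0, 0, 0, 0, 0.015], [0.195, -0.153, 0, 0, 0, 0, 0.015], [0.195, -0.153, 0, 0, 0, 0, 0.015]]}}

```text
clock: 12.5
ee_pos: [0.4632, 0.2986, 0.2076]
orientation: [0.0, 0.881, 0.473, -0.001]
force: [-0.2, -0.5, -0.3]
finger_gap: 0.0287
grip_force: 39.6
```

```bash
python3 - <<'E'
from h import *; from plant import env
a=env.snapshot("wrist");cv2.imwrite("pics/w5.png",a["image"][:,:,::-1])
E
```

```text
(no output)
```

View pics/w5.png

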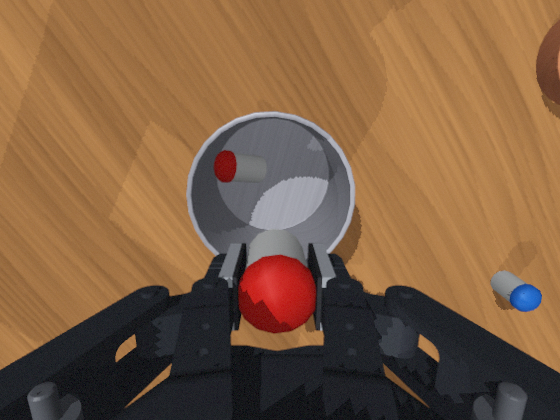

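The second vial is held over the pot with its cap at (278,292). The first is lying at (240,167), out of the way, so I lower and release.

{"op": "move_tool", "data": {"ticks": [[0, 0, 0.04, 0, 0, 0, 0.015], [0, 0, 0.08, 0, 0, 0, 0.015], [0, 0, 0.115, 0, 0, 0, 0.015], [0, 0, 0.135, 0, 0, 0, 0.015], [0, 0, 0.135, 0, 0, 0, 0.015], [0, 0, 0.135, 0, 0, 0, 0.015], [0, 0, 0.135, 0, 0, 0, 0.015]]}}

```text
clock: 13.42
ee_pos: [0.4643, 0.2999, 0.0749]
orientation: [0.0, 0.881, 0.474, 0.001]
force: [-0.4, 0.3, 0.2]
finger_gap: 0.029
grip_force: 39.6
```

{"op": "move_tool", "data": {"ticks": [[0, 0, 0, 0, 0, 0, 0.05], [0, 0, 0, 0, 0, 0, 0.05], [0, 0, 0, 0, 0, 0, 0.05], [0, 0, 0, 0, 0, 0, 0.05], [0, 0, -0.05, 0, 0, 0, 0.05], [0, 0, -0.1, 0, 0, 0, 0.05], [0, 0, -0.15, 0, 0, 0, 0.05], [0, 0, -0.15, 0, 0, 0, 0.05]]}}

```text
clock: 14.42
ee_pos: [0.4652, 0.3003, 0.2278]
orientation: [0.001, 0.881, 0.474, 0.003]
force: [-0.0, -0.4, -1.1]
finger_gap: 0.05
grip_force: 0.0
```

{"op": "move_tool", "data": {"ticks": [[-0.05, 0, 0, 0, 0, 0, 0.05], [-0.1, 0, 0, 0, 0, 0, 0.05], [-0.1, 0, 0, 0, 0, 0, 0.05], [-0.1, 0, 0, 0, 0, 0, 0.05], [-0.1, 0, 0, 0, 0, 0, 0.05], [-0.1, 0, 0, 0, 0, 0, 0.05], [-0.1, 0, 0, 0, 0, 0, 0.05]]}}

```text
clock: 15.3
ee_pos: [0.4082, 0.2164, 0.2231]
orientation: [-0.0, 0.881, 0.474, -0.0]
force: [0.7, -0.3, -0.2]
finger_gap: 0.0502
grip_force: 0.0
```

```bash
python3 - <<'E'
from h import *; from plant import env
a=env.snapshot("wrist")["image"];b=env.snapshot("scene")["image"];print(caps(b,"r"),caps(b,"b"))
cv2.imwrite("pics/w6.png",cv2.resize(np.hstack([a,b]),(800,300),interpolation=cv2.INTER_AREA)[:,:,::-1])
E
```

```text
[] [([23.0, 51.9], 389), ([314.5, 235.2], 150)]
```

View pics/w6.png

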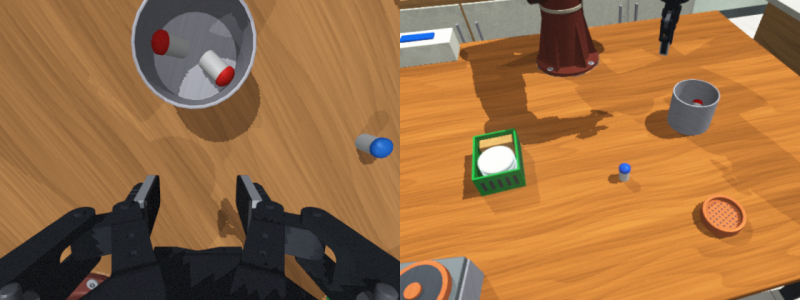

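Both red-capped vials lie in the pot, at (160,42) and (220,72) in the wrist half. The pot is upright, the blue vial has not moved, and the gripper is clear.

```bash
python3 -c "
from plant import env
print(env.sign_off())"
```

```text
the job is handed in; nothing more can be done
None
```

Both red-capped vials are in the pot, the pot is standing upright, the blue-capped vial is where it was, and the job was handed in at about 15 s.

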